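# Thermometer probe through the two eyes of a saucepan clip

### The arm

A 6-joint arm with a two-finger parallel gripper is mounted at the origin on the work surface. World frame = base frame: x ahead of the robot, y to its left, z up, the work surface at z = 0. Lengths are in m, angles in rad, forces in N, time in s.
With the tool pointing down it reaches from about 0.3 to 0.85 m from the base axis. Payload 5.4 kg.
Tool frame: the origin (TCP) lies on the centre line of the jaws, within the pads' length; the fingertips stand 11 mm ahead of it and the grasp point (between the pads) lies 8 mm behind it (env.tip_reach is the distance from the TCP to the fingertips, in m); z points along the fingers, y is the line along which they close (so a half turn about z gives the same grasp; the last joint's range is limited). The gripper opens to 85 mm and grips with 20 to 120 N. Pads are 22 mm wide; open, the fingers measure 114 mm over their backs; the gripper's body (76 mm by 85 mm) begins 54 mm behind the grasp point. The pads swing forward as they close: fully open they stand 13 mm farther back than shut.
Start: joints at [1.138, 0.158, 1.597, -0, 1.386, -0.21], TCP at [0.127, 0.561, 0.242] pointing down, gripper open.
Joint ranges: [-2.91, 2.91], [-0.94, 2.29], [0.18, 2.7], [-1.29, 4.43], [0.17, 2.64], [-3, 3]. Speed limits (rad/s): [2.57, 2.57, 3.14, 3.14, 3.14, 3.14].

### API

Orientations are given as a unit quaternion [w, x, y, z].
In Python, from station import env, camrig, kinematics, hand_in gives the robot as it stands (env), with the cameras (camrig), the kinematics (kinematics) and the job as plain functions. Calls block until the motion is done:
- env.movep(position, orientation): joint-space move of the TCP to a pose.
- env.line_to(position, vel=0.15, frame=None, max_force=None): straight line of the TCP; frame=None keeps the orientation; vel is the mean speed in m/s. With max_force (N) it stops when the force on the tool has changed by that much, and returns True; else False.
- env.set_joints(angles): joint-space move.
- env.grip(opening, force=None): finger opening in m; force is the grip in N (None keeps the last); returns when the fingers have stopped.
- env.hold(seconds).
- kinematics.ik(position, orientation): joint angles nearest the present ones, or None.
- camrig.capture(name): name is "scene" or "top" or "wrist"; returns a dict with "pixels" (384x512x3 uint8, red, green, blue), "camera_matrix" (3x3 intrinsics, pixels), "R" (3x3) and "t" (3): a world point X has camera coordinates R X + t. Camera axes: x right, y down, z forward; pixel columns grow to the right and rows downward; lengths in m; the calibration is good to about 2 mm. The wrist camera is an equidistant fisheye: a pixel r from the principal point sees the ray r / f radians off the axis. A picture is of the moment at which its call begins. There is no depth.
A pose or a line that the arm cannot do raises env.MotionError and nothing moves.
- hand_in(): hands the job in; it is judged then, once.
Readings, each from a call of its own:
- env.current_clock(): time.
- env.current_joints(): joint angles.
- env.current_qvel(): joint speeds.
- env.current_effort(): joint torques, N m.
- env.current_eef_pos(): TCP position.
- env.current_tcp_rot(): TCP orientation.
- env.current_contact_force(): force on the tool from outside, world axes, zero at the start.
- env.current_torque(): the same for the moment, N m.
- env.current_grip_width(): finger opening in m.
- env.current_grasp_force(): force on a finger pad.
Only numpy, scipy, OpenCV 4.12 (cv2) and the standard library are available. Lean on these libraries where they do the work, as an engineer would, in place of code of your own. Each camera call takes 0.05 s, during which the arm holds its last target. There are 200 camera calls.

### The job

Before I pour the sauce, draw the orange thermometer out of the knife block and thread its probe from above through both eyes of the clip on the saucepan's rim, the upper and then the lower, until the tip hangs upright about 15 mm above the bottom of the pan, neither resting on anything nor forced against the clip. Then keep holding it still in the gripper at that height while I tighten the clip's thumbscrew: finish while holding it, do not let go. Leave the saucepan where it stands and do not disturb the jars or the ladle.

Things in the scene. Friction and masses are not known exactly. Their poses are not given: they have to be found in the camera images.
- thermometer: Stick thermometer, 90 g: flat orange head 20 mm thick (x, grip it across this), 36 wide (y), 60 tall (z = 0 to 60 mm); display on -x. Origin: centre of the head's underside, on the probe's axis, z up. Steel probe 6 mm in diameter, 120 mm long below the origin. At the start its head rests on the knife block's top, probe hanging upright and free in the round hole; it lifts straight out.
- probe_tip (a point): Tip of the probe, 120 mm straight below the thermometer's origin; the last 12 mm of the probe taper to a point, its top 10 mm is a black collar 10.4 mm in diameter.
- block: Fixed beech knife block, 100 mm (x) by 170 mm (y) by 130 mm tall, origin at the centre of its underside, z up. Near its -y end (62 mm from the middle) one black knife handle stands 87 mm above the top.
- block_hole (a point): Mouth of the knife block's round hole, 14 mm in diameter and right through the block, in the top face, 130 mm above the worktop and 50 mm from the block's middle towards its +y end. The thermometer's probe is in it at the start.
- pan: Empty steel saucepan, 1.2 kg, loose on the hob's black glass (5 mm above the worktop). Diameter 200 mm, 90 mm tall, wall 3 mm, bottom 5 mm thick. Origin at the centre of its underside, z up. Its handle points to the pan's +y and ends 280 mm from the middle, about 97 mm above the glass. The clip hangs on its rim at the pan's -x side.
- upper_eye (a point): Centre of the top face of the clip's upper eye: dark steel tab 24 by 24 mm, 6 mm thick, upright through hole 10 mm in diameter, 25 mm above the pan's rim (120 mm above the worktop), 78 mm from the pan's middle. A brass thumbscrew beside it reaches 26 mm from the hole's centre to the pan's +y and 5 mm above this face. The point's x points to the pan's middle, z up.
- lower_eye (a point): Centre of the top face of the clip's lower eye, a tab and hole of the same size, exactly 40 mm straight below the upper eye and so 15 mm below the rim inside the pan: one upright axis runs through both holes.
- pan_bottom (a point): The point of the pan's inner bottom straight below the two eyes: 110 mm below the top of the upper eye, 70 mm below the top of the lower eye, 10 mm above the worktop.
- sauce_jar: Bystander: closed jar of red sauce, 72 mm in diameter, 135 mm tall, origin at the centre of its underside.
- salt_jar: Bystander: small white jar with a black cap, 50 mm in diameter, 85 mm tall, origin at the centre of its underside.
- ladle: Bystander: steel ladle lying on the worktop, bowl 84 mm in diameter and 34 mm tall, origin at the centre of the bowl's underside; its handle reaches 280 mm to its own -y, at most 55 mm high.

How it is judged:
By the outcome, as a careful person would: the job done as asked, in the order asked, and still so for the second after the job is handed in, while the arm keeps its last pose, push and grip.
It also fails if it takes over 48 s, if anything falls off the work surface, if the arm or the gripper's body presses on something with over 40 N, if the wrist force passes 120 N, or if a joint passes its speed limit or range.

## Working session

There is one attempt and no reset: what is moved stays moved. The work goes in short steps, each a Python script; the robot and the scene stay as the last script left them, time stands still between calls to the robot, and variables do not carry over. Pictures are saved under pics/ and viewed, at most 10 in all, crops included, and the job is handed in when it is done.

```bash
ls; mkdir -p pics
python3 - <<'E'
from station import env, camrig, kinematics, hand_in
import cv2,pickle
d={}
for n in("scene","top","wrist"):
    c=camrig.capture(n);d[n]=c;cv2.imwrite(f"pics/{n}0.png",c["pixels"][:,:,::-1])
    print(n,c["camera_matrix"].tolist(),(-c["R"].T@c["t"]).round(3),c["R"].round(2).tolist())
pickle.dump(d,open("c0.pkl","wb"))
import numpy as np
cv2.imwrite("pics/a.png",np.hstack([cv2.resize(d[n]["pixels"][:,:,::-1],(800,600)) for n in ["top"]]))
print(env.current_clock(),env.current_tcp_rot(),env.tip_reach)
E
```

```text
pics
station.py
scene [[429.48140514699196, 0.0, 258.55700767306377], [0.0, 429.48140514699196, 192.65226239112565], [0.0, 0.0, 1.0]] [ 1.388 -0.278  0.702] [[0.26, 0.97, -0.0], [0.57, -0.16, -0.8], [-0.78, 0.2, -0.6]]
top [[395.59778459886155, 0.0, 252.96466845787413], [0.0, 395.59778459886155, 199.27264631701976], [0.0, 0.0, 1.0]] [ 0.475 -0.094  1.054] [[0.0, -1.0, -0.01], [-0.99, -0.0, -0.13], [0.13, 0.01, -0.99]]
wrist [[297.3186396354542, 0.0, 258.33140779638165], [0.0, 297.3186396354542, 188.75367253497046], [0.0, 0.0, 1.0]] [0.051 0.577 0.374] [[0.22, 0.98, -0.0], [0.93, -0.21, 0.3], [0.29, -0.07, -0.95]]
0.15 [-2.39318384e-04  1.11200571e-01  9.93797708e-01 -7.00803812e-04] 0.011
```

View pics/a.png

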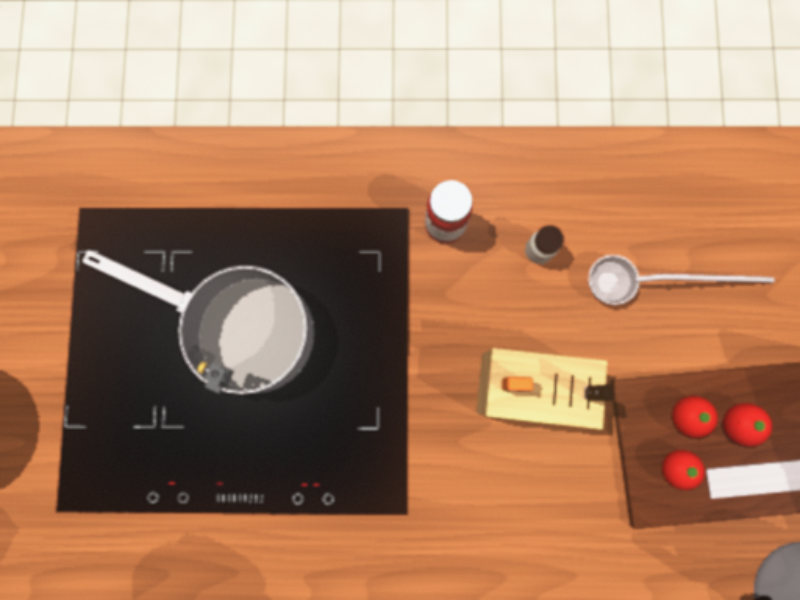

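View pics/scene0.png

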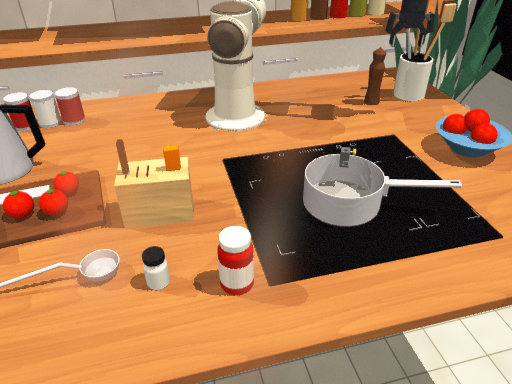

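View pics/wrist0.png

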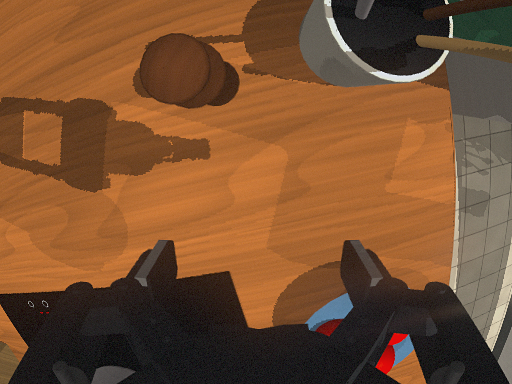

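Top view: orange head is at about (331,245) in native pixels, with the clip eye near (137,240) and the brass screw at (129,235). The scene view shows the head at (172,158) and the clip at (346,157). The wrist view shows only the worktop and the jaws. Next I'll get rough positions.

```bash
cat > h.py <<'E'
import numpy as np,cv2
from scipy.spatial.transform import Rotation as Ro
def rays(c,uv,fish=False):
    K=c["camera_matrix"];uv=np.atleast_2d(uv).astype(float)
    d=np.c_[(uv[:,0]-K[0,2])/K[0,0],(uv[:,1]-K[1,2])/K[1,1],np.ones(len(uv))]
    if fish:
        th=np.hypot(d[:,0],d[:,1]);s=np.sin(th)/np.maximum(th,1e-9);d=np.c_[d[:,0]*s,d[:,1]*s,np.cos(th)]
    return -c["R"].T@c["t"],d@c["R"]
def plane(c,uv,z,fish=False):
    o,d=rays(c,uv,fish);return o+d*((z-o[2])/d[:,2])[:,None]
def tri(vs): # list of (o,d)
    A=0;b=0
    for o,d in vs:
        d=np.ravel(d)/np.linalg.norm(d);P=np.eye(3)-np.outer(d,d);A=A+P;b=b+P@o
    X=np.linalg.solve(A,b);return X,[np.linalg.norm((np.eye(3)-np.outer(np.ravel(d),np.ravel(d))/np.dot(np.ravel(d),np.ravel(d)))@(X-o)) for o,d in vs]
def proj(c,X,fish=False):
    p=c["R"]@np.asarray(X,float)+c["t"];K=c["camera_matrix"]
    if fish:
        r=np.hypot(p[0],p[1]);th=np.arctan2(r,p[2]);q=p[:2]/max(r,1e-12)*th
    else:q=p[:2]/p[2]
    return q*K[[0,1],[0,1]]+K[:2,2]
def mask(c,lo,hi):
    return cv2.inRange(cv2.cvtColor(c["pixels"],cv2.COLOR_RGB2HSV),lo,hi)
def big(m):
    cs,_=cv2.findContours(m,cv2.RETR_EXTERNAL,cv2.CHAIN_APPROX_NONE);return max(cs,key=cv2.contourArea)
def q_down(yaw): # tool z down; tool y at world angle yaw
    y=np.array([np.cos(yaw),np.sin(yaw),0]);z=np.array([0,0,-1.]);x=np.cross(y,z)
    q=Ro.from_matrix(np.c_[x,y,z]).as_quat();return q[[3,0,1,2]]
E
python3 - <<'E'
import pickle;from h import *
d=pickle.load(open("c0.pkl","rb"));T=d["top"];S=d["scene"]
roi=np.zeros((384,512),np.uint8);roi[225:265,310:350]=255
cv=big(mask(T,(5,200,150),(20,255,255))&roi);print("head top",cv2.minAreaRect(cv),cv2.boundingRect(cv))
print(plane(T,cv2.minAreaRect(cv)[0],.19))
roi[:]=0;roi[140:176,158:185]=255
cv=big(mask(S,(5,200,150),(20,255,255))&roi);print(cv2.boundingRect(cv),cv2.minAreaRect(cv))
m=mask(T,(20,70,100),(35,190,255));roi[:]=0;roi[215:285,300:395]=255
cv=big(m&roi);r=cv2.minAreaRect(cv);print("block",r);b=plane(T,cv2.boxPoints(r),.13);print(b.round(3))
# brass & clip
print("clip",plane(T,[[137,240],[129,235]],.12).round(3))
print("pan c",plane(T,[[157,211]],.095))
E
```

```text
Traceback (most recent call last):
  File "h.py", line 25, in big
    cs,_=cv2.findContours(m,cv2.RETR_EXTERNAL,cv2.CHAIN_APPROX_NONE);return max(cs,key=cv2.contourArea)
                                                                            ~~~^^^^^^^^^^^^^^^^^^^^^^^^
ValueError: max() iterable argument is empty
```

Run:
```python
import pickle;from h import *
d=pickle.load(open("c0.pkl","rb"));T=d["top"];S=d["scene"]
H=cv2.cvtColor(T["pixels"],cv2.COLOR_RGB2HSV);print(H[245,331],H[255,320],H[255,300]);H=cv2.cvtColor(S["pixels"],cv2.COLOR_RGB2HSV);print(H[158,172],H[185,150])
def head(I,y0,y1,x0,x1):
    roi=np.zeros((384,512),np.uint8);roi[y0:y1,x0:x1]=255
    return big(mask(I,(5,200,120),(20,255,255))&roi)
for I,b in((T,(235,258,315,348)),(S,(140,176,158,185))):
    try:
        cv=head(I,*b);print(cv2.minAreaRect(cv),cv2.boundingRect(cv))
        if I is T: print(plane(T,cv2.minAreaRect(cv)[0],.19))
    except Exception as e:print(e)
roi=np.zeros((384,512),np.uint8);roi[215:285,300:395]=255
cv=big(mask(T,(20,70,100),(35,190,255))&roi);r=cv2.minAreaRect(cv);print("block",r);print(plane(T,cv2.boxPoints(r),.13).round(3))
print("clip",plane(T,[[137,240],[129,235]],.12).round(3),"pan c",plane(T,[[157,211]],.095))
```

```text
[ 16 180 243] [ 24  94 244] [ 11 161 169]
[ 13 255 214] [ 17 139 193]
max() iterable argument is empty
((171.34754943847656, 157.6280517578125), (24.294937133789062, 15.570847511291504), 83.6598129272461) (163, 145, 18, 26)
block ((349.7108154296875, 248.5498046875), (75.42538452148438, 43.44953536987305), 6.170175075531006)
[[ 0.445 -0.213  0.13 ]
 [ 0.545 -0.226  0.13 ]
 [ 0.527 -0.399  0.13 ]
 [ 0.428 -0.384  0.13 ]]
clip [[0.504 0.192 0.12 ]
 [0.515 0.211 0.12 ]] pan c [[0.57518259 0.15332269 0.095     ]]
```

Run:
```python
from station import env, camrig, kinematics, hand_in;from h import *;import pickle
d={}
for n,p in(("p1",(.504,.16,.30)),("p2",(.504,.215,.27)),("b1",(.491,-.23,.34)),("b2",(.491,-.27,.31))):
    env.movep(list(p),q_down(-.1));env.hold(.2);d[n]=camrig.capture("wrist")
pickle.dump(d,open("c1.pkl","wb"));print(env.current_clock(),env.current_eef_pos(),env.current_joints())
o=np.vstack([np.hstack([d[a]["pixels"] for a in r]) for r in(("p1","p2"),("b1","b2"))])
cv2.imwrite("pics/w1.png",cv2.resize(o,(800,600),interpolation=cv2.INTER_AREA)[:,:,::-1])
```

```text
5.4667 [ 0.49145101 -0.26963027  0.31109216] [-7.17422708e-01  8.16783198e-02  1.54558929e+00  1.18447968e-04
  1.51251205e+00 -6.18276125e-01]
```

View pics/w1.png

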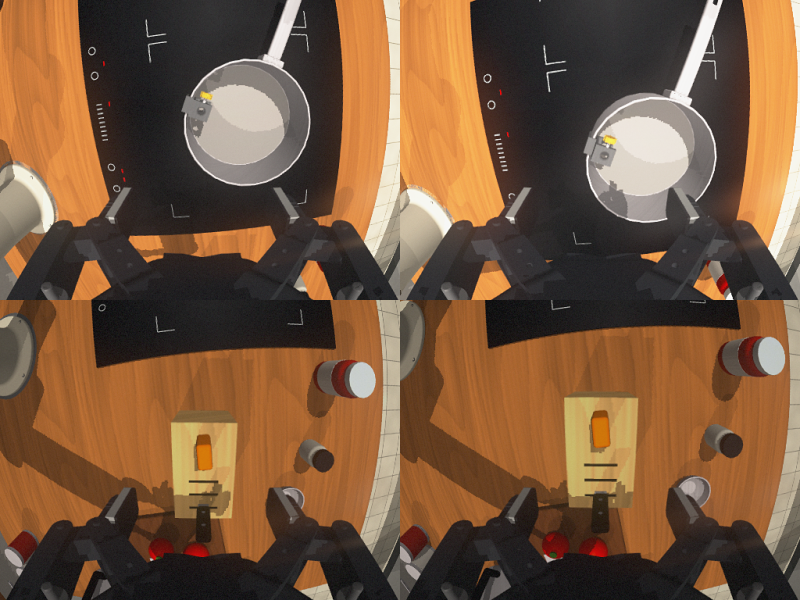

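p1/p2 show the clip at native (256,134) and (260,193), with the brass screw beside it. b1/b2 show the head at (261,198) and (257,165). Zooming in.

Run:
```python
from h import *;import pickle
d=pickle.load(open("c1.pkl","rb"))
W=[]
for n,(u,v) in dict(p1=(256,134),p2=(260,193),b1=(261,198),b2=(257,165)).items():
    I=d[n]["pixels"];W.append(cv2.resize(I[v-30:v+30,u-40:u+40],(400,300),interpolation=cv2.INTER_CUBIC))
    if n[0]=="b":
        m=mask(d[n],(8,215,90),(19,255,255));r=np.zeros_like(m);r[v-35:v+35,u-30:u+30]=255;cv=big(m&r);print(n,cv2.minAreaRect(cv),cv2.contourArea(cv))
        m=mask(d[n],(8,215,200),(19,255,255));
        cv=big(m&r);print(n,"bright",cv2.minAreaRect(cv),cv2.contourArea(cv))
cv2.imwrite("pics/w2.png",np.vstack([np.hstack(W[:2]),np.hstack(W[2:])])[:,:,::-1])
```

```text
b1 ((260.6146240234375, 194.703369140625), (44.4654655456543, 18.819608688354492), 84.5596694946289) 727.0
b1 bright ((261.3345031738281, 201.01380920410156), (31.142057418823242, 17.605642318725586), 85.2363510131836) 494.0
b2 ((256.13531494140625, 164.75881958007812), (46.6314697265625, 21.47502326965332), 85.60128784179688) 890.0
b2 bright ((256.93853759765625, 169.3237762451172), (36.66697692871094, 19.917863845825195), 84.80557250976562) 657.0
```

View pics/w2.png

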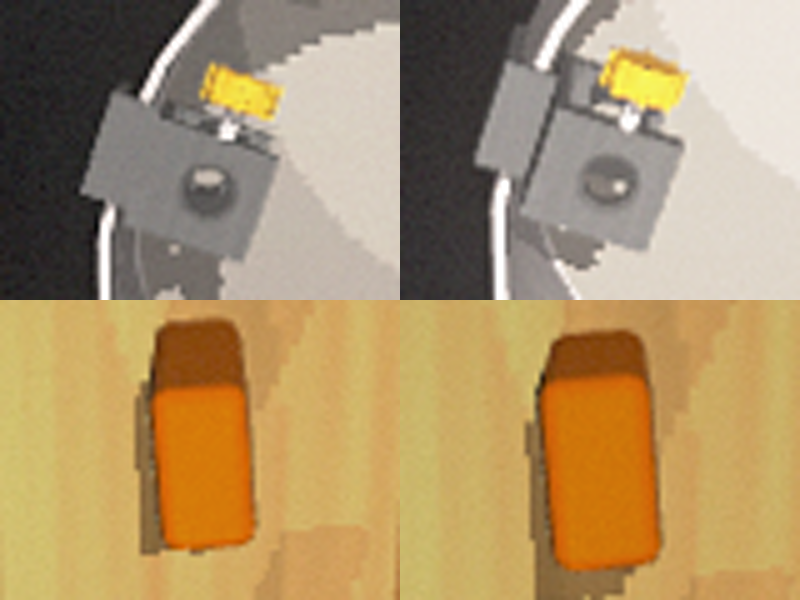

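Crops: p1 has the eye hole at about (257.2,141.2) and p2 at (261.6,198.6). The head's bright top face is clear in b1/b2, centred near (261.3,201) and (256.9,169.3).

Run:
```python
from h import *;import pickle
d=pickle.load(open("c1.pkl","rb"));d0=pickle.load(open("c0.pkl","rb"))
v=[]
for n,(u,w) in dict(p1=(257,141),p2=(262,199)).items():
    g=cv2.cvtColor(d[n]["pixels"],cv2.COLOR_RGB2GRAY);p=g[w-7:w+8,u-7:u+8].copy();tab=np.median(p)
    k=cv2.resize(p,None,fx=8,fy=8,interpolation=cv2.INTER_CUBIC)
    cv=big((k<tab-12).astype(np.uint8)*255);(cx,cy),r=cv2.minEnclosingCircle(cv);c=np.array([u-7+(cx+.5)/8-.5,w-7+(cy+.5)/8-.5])
    print(n,tab,c,r/8);v.append(rays(d[n],c,True));print(plane(d[n],c,.12,True))
print("eye",tri(v))
v=[]
for n,(u,w) in dict(b1=(261,198),b2=(257,165)).items():
    m=mask(d[n],(8,215,190),(19,255,255));r=np.zeros_like(m);r[w-35:w+35,u-30:u+30]=255;cv=big(m&r)
    R=cv2.minAreaRect(cv);b=plane(d[n],cv2.boxPoints(R),.19,True);v.append(rays(d[n],R[0],True))
    print(n,plane(d[n],R[0],.19,True));e=np.diff(np.r_[b,b[:1]],axis=0)[:,:2];print([(np.linalg.norm(x).round(4),np.degrees(np.arctan2(x[1],x[0])).round(1)) for x in e])
print("head",tri(v))
T=d0["top"];S=d0["scene"]
m=mask(T,(8,165,200),(18,255,255));r=np.zeros_like(m);r[235:258,315:348]=255;R=cv2.minAreaRect(big(m&r));print(R,plane(T,R[0],.19))
```

```text
p1 126.0 [257.08312178 141.81725883] 5.9112348556518555
[[0.50399787 0.19038366 0.12      ]]
p2 146.0 [261.375  199.0625] 5.98469352722168
[[0.50417482 0.1901172  0.12      ]]
eye (array([0.5041136 , 0.19056885, 0.12128352]), [np.float64(9.101176057735798e-05), np.float64(9.1011760577338e-05)])
b1 [[ 0.49045084 -0.25516453  0.19      ]]
[(np.float64(0.0177), np.float64(-0.6)), (np.float64(0.0337), np.float64(-90.4)), (np.float64(0.0184), np.float64(179.5)), (np.float64(0.0337), np.float64(88.5))]
b2 [[ 0.49034139 -0.25541659  0.19      ]]
[(np.float64(0.0177), np.float64(-1.6)), (np.float64(0.0339), np.float64(-91.3)), (np.float64(0.0183), np.float64(178.6)), (np.float64(0.0339), np.float64(87.7))]
head (array([ 0.49033967, -0.25592454,  0.18788552]), [np.float64(5.830547584119383e-05), np.float64(5.8305475841181994e-05)])
((332.5, 245.0), (8.0, 15.0), 90.0) [[ 0.49263918 -0.25515166  0.19      ]]
```

Run:
```python
from station import env, camrig, kinematics, hand_in;from h import *;import pickle
q=q_down(-.02);x,y=.4904,-.2555
env.movep([x,y,.235],q);env.line_to([x,y,.160],vel=.1);env.hold(.2)
f0=env.current_contact_force();env.grip(0.0,50);env.hold(.3)
print(env.current_grip_width(),env.current_grasp_force(),env.current_contact_force()-f0,env.current_torque(),env.current_clock())
env.line_to([x,y,.33],vel=.12);env.hold(.2)
print(env.current_grip_width(),env.current_contact_force(),env.current_clock())
env.line_to([.504,.1904,.315],vel=.2);env.hold(.4)
print(env.current_eef_pos(),env.current_clock())
d={n:camrig.capture(n) for n in("wrist","top","scene")};pickle.dump(d,open("c2.pkl","wb"))
W=d["wrist"]["pixels"];S=d["scene"]["pixels"];np.set_printoptions(precision=4)
tip=[.504,.1904,.315+.008-.038-.12]
pw=proj(d["wrist"],tip,True);ps=proj(d["scene"],tip);print(pw,ps,proj(d["top"],tip))
c=lambda I,p,w,h,k:cv2.resize(I[max(0,int(p[1])-h):max(0,int(p[1])-h)+2*h,int(p[0])-w:int(p[0])+w],None,fx=k,fy=k,interpolation=cv2.INTER_CUBIC)
cv2.imwrite("pics/w3.png",np.hstack([c(W,pw,50,75,4),c(S,ps,50,75,4)])[:,:,::-1])
```

```text
0.019077834389712486 51.69867217540741 [-1.07625441  1.89523095  0.16053996] [-0.00208999 -0.02491419 -0.00378844] 7.8833
0.019805460126778602 [ 0.33817112 -0.05931563 -1.34645479] 9.65
[0.50400786 0.19029692 0.3149902 ] 12.4333
[259.7395 176.1452] [346.846  134.1022] [131.4667 239.1901]
```

View pics/w3.png

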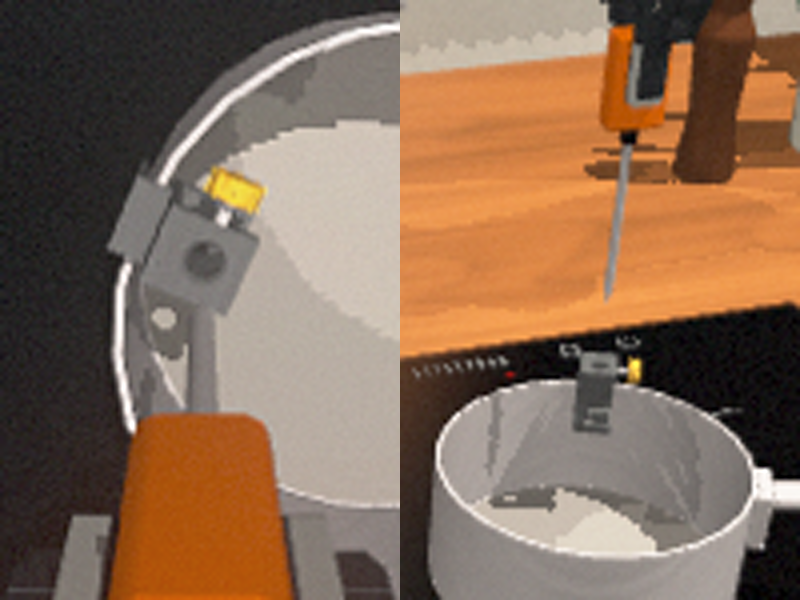

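The wrist crop shows the probe passing in front of the clip, its tip near crop (203,303), with the hole at (206,258). The scene crop shows the probe with its tip at (207,298). Its lean matches the camera's vertical perspective, so it is upright. I'll lower the tip to just above the eye and measure again.

Run:
```python
from station import env, camrig, kinematics, hand_in;from h import *;import pickle
np.set_printoptions(precision=4,suppress=True)
env.line_to([.504,.1904,.279],vel=.08);env.hold(.4)
P=env.current_eef_pos();print(P,env.current_contact_force(),env.current_clock())
d={n:camrig.capture(n) for n in("wrist","top","scene")};pickle.dump(d,open("c3.pkl","wb"))
W=d["wrist"]["pixels"];S=d["scene"]["pixels"]
tip=P-[0,0,.15];eye=[.504,.1904,.12];col=P-[0,0,.04]
for n in d: print(n,proj(d[n],tip,n=="wrist"),proj(d[n],eye,n=="wrist"),proj(d[n],col,n=="wrist"))
pw=proj(d["wrist"],tip,True);ps=proj(d["scene"],tip)
a=[int(pw[0])-20,int(pw[1])-25];b=[int(ps[0])-20,int(ps[1])-45];print(a,b)
cv2.imwrite("pics/w4.png",np.hstack([cv2.resize(I[o[1]:o[1]+60,o[0]:o[0]+40],None,fx=10,fy=10,interpolation=cv2.INTER_CUBIC) for I,o in((W,a),(S,b))])[:,:,::-1])
```

```text
[0.5041 0.1904 0.2793] [ 0.4841  0.8822 -1.4186] 13.5833
wrist [259.6702 176.2568] [259.5149 173.9056] [260.4213 221.3106]
top [136.3193 239.6674] [137.5188 239.8479] [120.0298 237.8903]
scene [345.2624 146.2039] [344.8346 149.2392] [350.4117 107.4635]
[239, 151] [325, 101]
```

View pics/w4.png

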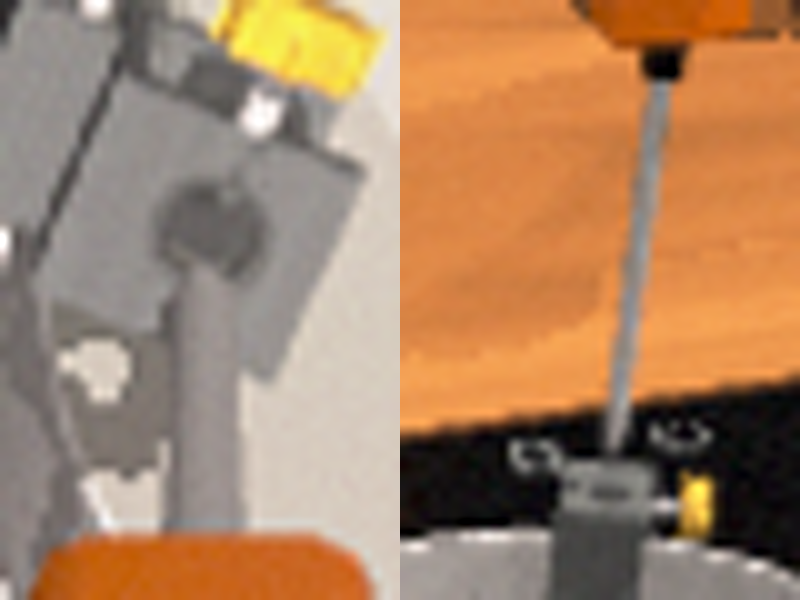

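Wrist crop: tip at (205,258), hole centre at (212,230). Both match the predicted pixels to about 0.5 px, and the scene crop agrees (tip (212,455), hole (210,492)). The probe is aligned, so I'll insert it guarded by force.

Run:
```python
from station import env, camrig, kinematics, hand_in;from h import *;import pickle
np.set_printoptions(precision=3,suppress=True)
f0=env.current_contact_force();t0=env.current_torque()
for z in(.262,.245,.222,.2,.175):
    s=env.line_to([.504,.1904,z],vel=.04,max_force=4);env.hold(.15)
    print(z,s,env.current_eef_pos(),env.current_contact_force()-f0,env.current_torque()-t0,env.current_clock())
    if s:break
env.hold(.3);d={n:camrig.capture(n) for n in("wrist","top","scene")};pickle.dump(d,open("c4.pkl","wb"))
print(env.current_contact_force()-f0,env.current_grip_width())
P=env.current_eef_pos();ps=proj(d["scene"],P-[0,0,.045]);pw=proj(d["wrist"],P-[0,0,.05],True)
for k in(.03,.04,.055): print(k,proj(d["scene"],P-[0,0,k]))
print(proj(d["scene"],[.504,.1904,.12]))
a=[int(pw[0])-20,int(pw[1])-35];b=[int(ps[0])-20,int(ps[1])-25];print(a,b)
cv2.imwrite("pics/w5.png",np.hstack([cv2.resize(d[n]["pixels"][o[1]:o[1]+60,o[0]:o[0]+40],None,fx=10,fy=10,interpolation=cv2.INTER_CUBIC) for n,o in(("wrist",a),("scene",b))])[:,:,::-1])
```

```text
0.262 False [0.504 0.19  0.262] [ 0.625  1.496 -0.106] [-0.017 -0.001  0.018] 14.4583
0.245 False [0.504 0.19  0.245] [ 0.322  1.22  -0.671] [ 0.001 -0.06   0.029] 15.1833
0.222 False [0.504 0.19  0.222] [ 0.808  0.228 -0.348] [-0.023 -0.057  0.042] 16.0583
0.2 False [0.504 0.19  0.2  ] [ 0.199  1.658 -0.168] [ 0.025 -0.046  0.018] 16.9083
0.175 False [0.504 0.19  0.175] [-0.526  1.011 -0.133] [ 0.015 -0.046  0.06 ] 17.8333
[-0.661  1.284  0.456] 0.019519176186201245
0.03 [345.934 140.916]
0.04 [345.489 144.271]
0.055 [344.829 149.236]
[344.835 149.239]
[240, 180] [325, 120]
```

View pics/w5.png

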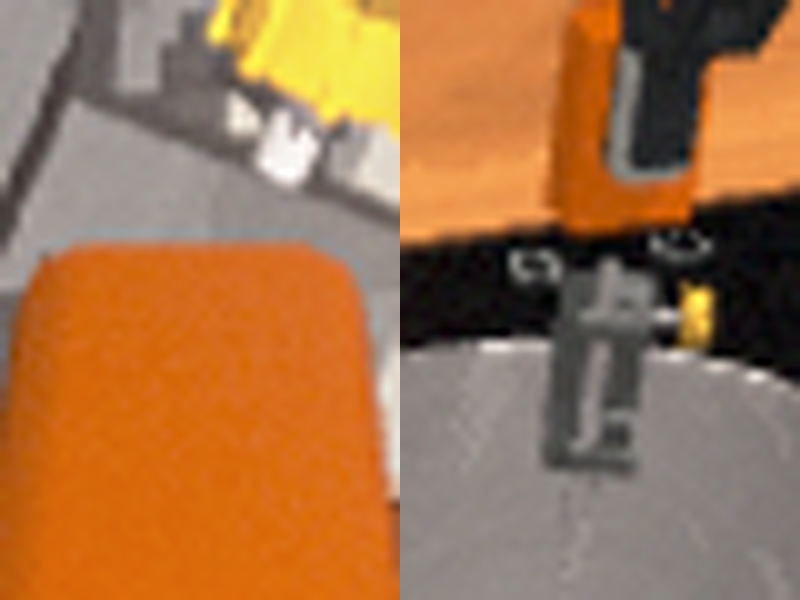

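The wrist crop shows only the head over the clip. The scene crop shows the probe going through the upper eye at (605,285), visible between the eyes at (593,340–440), and continuing below the lower eye at (575,520) on the same line. The thumbscrew at (697,315) has not moved. I'll check that the force is quiet and then hand in.

Run:
```python
from station import env, camrig, kinematics, hand_in;from h import *;import pickle
np.set_printoptions(precision=3,suppress=True)
F=[]
for _ in range(25): env.hold(.04);F.append(np.r_[env.current_contact_force(),env.current_torque()])
F=np.array(F);print(F.mean(0),F.std(0)/5,np.abs(env.current_qvel()).max())
a=pickle.load(open("c0.pkl","rb"))["scene"];b=pickle.load(open("c4.pkl","rb"))["scene"]
for c in(a,b):
    m=mask(c,(20,150,120),(32,255,255));r=np.zeros_like(m);r[145:160,348:362]=255;M=cv2.moments(m&r);print(M["m10"]/M["m00"],M["m01"]/M["m00"])
if np.abs(F.mean(0)[:3]-[0,0,-1.]).max()<1.2: print(hand_in())
print(env.current_clock())
```

```text
[ 0.017  0.032 -0.706  0.011  0.002 -0.02 ] [0.104 0.095 0.107 0.005 0.007 0.006] 0.0018929167179690383
354.1666666666667 150.83333333333334
354.5 150.16666666666666
the job is handed in; nothing more can be done
None
the job is handed in; nothing more can be done
```

The thermometer's probe is through both eyes of the clip, held still and upright in the gripper with its tip about 15 mm above the pan bottom by the arm's position. It is not pressing on anything (mean side force under 0.1 N), the clip shows no movement in the camera image, and I handed the job in at about 19 s.

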